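# Roll the pipe sleeve onto the layout line

### The job

The short pipe sleeve lying on the steel base plate is to be tacked down on the white soapstone line. Roll it across the plate with your fingertips, as you would by laying them on its top and pushing sideways, steadily and without flicking it, and leave it lying still on the line: centred over the line and parallel to it, with the line showing past both ends. Do not pick the sleeve up, and leave the bracket and the other things on the bench where they are.

Things in the scene. Friction and masses are not known exactly. Their poses are not given: they have to be found in the camera images.
- sleeve: Plain steel pipe sleeve lying loose on the plate, 34 mm outside diameter, 120 mm long, about 0.3 kg. Origin on its axis at mid-length, 29 mm above the bench; its top is 46 mm above the bench. x runs along the pipe; y and z turn with it as it rolls. At the start it is within 3 degrees of parallel to the line and 65 to 105 mm from it, on either side. It stops by itself when let go at low speed.
- line (a point): Middle of the straight white soapstone line, 4 mm wide and 176 mm long, drawn right across the top of the base plate. The point lies on the plate's top face, 12 mm above the bench; x runs along the line, y across it, z up.
- bracket: Loose T-shaped welded bracket of dark plate standing on the base plate on the other side of the line from the sleeve, its origin 65 to 105 mm from the line: foot 70 mm (x) by 40 mm (y) by 8 mm, upright 55 mm long (x) and 8 mm thick, 58 mm high overall. Origin at the centre of its underside. Leave it alone.
- pliers: Pliers with orange handles lying on the bench, about 200 mm long along x (jaws to +x), 65 mm wide over the handles, 16 mm high; origin under the pivot. Leave alone.
- coupon: Dark steel weld-practice coupon lying on the bench, 70 mm (x) by 110 mm (y) by 8 mm; origin at the centre of its underside. Leave alone.
- tin: Short grey closed tin (nozzle-dip gel) standing on the bench, diameter 68 mm, 75 mm tall; origin at the centre of its underside. Leave alone.
- plate: Fixed level dark steel base plate, 180 mm (x, along the line) by 300 mm (y) by 12 mm; origin under its middle. Tips resting lightly on the sleeve's top and moved sideways roll it half as far as they move, so several strokes are needed; a finger can also roll it from behind with its tip at or below the pipe's axis height. A tip pushing between those heights wedges the pipe against the plate.
Not all that is in view belongs to the job. Several things have the shape of the sleeve; the one meant has the colours described above.

How it is judged:
By the outcome, as a careful person would: the job done as asked, in the order asked, and still so for the second after the job is handed in, with the robot touching nothing.
It also fails if it takes over 58 s, if anything falls off the work surface, if the arm or the gripper's body presses on something with over 40 N, if the wrist force passes 120 N, or if a joint passes its speed limit or range.

### The arm

A 7-joint arm with a two-finger parallel gripper is mounted at the origin on the work surface. World frame = base frame: x ahead of the robot, y to its left, z up, the work surface at z = 0. Lengths are in m, angles in rad, forces in N, time in s.
With the tool pointing down it reaches from about 0.425 to 0.875 m from the base axis. Payload 8.4 kg.
Tool frame: the origin (TCP) lies at the very end of the fingers, on their centre line; the grasp point (between the pads) lies 19 mm behind it (pinch_z is the distance from the TCP to the grasp point, in m); y points along the fingers, x is the direction in which the jaws open and shut, and the axes are right-handed (so a half turn about y gives the same grasp; the last joint's range is limited). The gripper opens to 87 mm and grips with 3 to 60 N. Pads are 19 mm wide; open, the fingers measure 117 mm over their backs; the gripper's body (75 mm by 190 mm) begins 51 mm behind the grasp point.
Start: joints at [-1.349, 0.333, 0.04, 1.465, -0.013, 1.343, -0.059], TCP at [0.205, 0.617, 0.223] pointing down, gripper open.
Joint ranges: [-2.58, 2.58], [-0.38, 2.09], [-1.3, 1.39], [0.25, 2.4], [-1.5, 4.64], [0.08, 2.09], [-2.65, 2.65]. Speed limits (rad/s): [2.22, 2.22, 2.79, 2.79, 3.14, 3.14, 3.14].

### API

Orientations are given as a unit quaternion [x, y, z, w].
In Python, from plant import * gives the robot as it stands.
- The arm moves only by the shell command python3 -m handwheel 'ROWS' [FORCE]. ROWS is text: rows parted by semicolons, each of 5 numbers parted by spaces: the finger opening in mm, from 0 to 87, then the shift along the tool's x, y, z in units of 0.04 m (1.0 is 0.04 m), then the turn about the tool's y in units of 4 degrees (1.0 is 4 degrees). A call has 1 to 20 rows; each row shifts and turns the commanded pose from where the row before left it, along the tool's axes as they then stand; what a row does not reach is not made up. A row lasts 1/10 s, in which the tool goes at most 50 mm and 8.59 degrees, less where a joint would pass 70% of its speed; a pose out of reach is approached as far as the arm can. A call with a number of a shift or a turn outside -1 to 1 is refused whole. A call with a gripper value outside its range is refused whole. The fingers move at their own pace and stop on an object; FORCE is the grip in N (left out, the last holds). Time passes only in rows, so rows that do not move let the fingers close. It gives the time, the measured TCP pose, the force and the opening at its end, in the units of the state.
- state(): the state, without advancing time (a new reading comes with each control period).
- capture(name): name is "side" or "top"; returns the picture (480x640x3 uint8, red, green, blue); there is no depth.
- camera_info(name): a dict with "camera_matrix" (3x3 intrinsics, pixels), "dist_coeffs" ([k1, k2, p1, p2, k3] as OpenCV has them; the pictures are not rectified), "T" (4x4, takes a point from camera to world coordinates). Camera axes: x right, y up, looking along -z (the intrinsics and any distortion apply to the point x, -y, -z); pixel columns grow to the right and rows downward; lengths in m; the calibration is good to about 2 mm. A picture is of the moment at which its call begins. camera_info takes no time and is no camera call.
- job_done(): hands the job in, once; it reports no verdict.
Trained networks look in the newest picture that a camera, given by its name, has taken for a name from the list of things; names that differ only in an ending like _2 or _b are one class to them, and where a whole thing is asked for, a point or a joint stands for the part that bears it (a point fixed in the world has none). Each returns a list of dicts, best first, with "p" (0 to 1); they miss things now and then, are a little off and sometimes report something else, mostly with a low value. They report only what shows in the picture. A call takes as long as a camera call. They do not tell look-alikes from the thing itself.
- masks_of(name, camera): "mask" (480x640 bool, what is visible of it) and "point" ([column, row] in pixels, amid what is visible of it).
The state is a dict: "clock": time; "qpos": joint angles; "qd": joint speeds; "joint_torque": joint torques, N m; "tool_pos": TCP position; "tcp_rot": TCP orientation; "contact_force": force on the tool from outside, world axes, zero at the start; "ft_torque": the same for the moment, N m; "width": finger opening in m.
Only numpy, scipy, OpenCV 4.12 (cv2) and the standard library are available. Lean on these libraries where they do the work, as an engineer would, in place of code of your own. Each camera call takes 0.05 s, during which the arm holds its last target. There are 200 camera calls.

## Working session

There is one attempt and no reset: what is moved stays moved. The work goes in short steps, Python scripts to look and compute and a shell command to move; the robot and the scene stay as the last step left them, time stands still between calls to the robot, and variables do not carry over. Pictures are saved under pics/ and viewed, about 8 in all and at most 12, crops included, and the job is handed in when it is done.

```bash
mkdir -p pics; ls; python3 - <<'E'
from plant import *
import cv2,numpy as np
a=capture("top");b=capture("side")
cv2.imwrite("pics/top1.png",a[...,::-1]);cv2.imwrite("pics/side1.png",b[...,::-1])
s=state();print(s["clock"],s["tool_pos"],s["tcp_rot"],s["width"])
for c in("top","side"):
    i=camera_info(c);print(c,np.round(i["T"],3).tolist(),np.round(i["camera_matrix"],1).tolist(),i["dist_coeffs"])
    for n in("sleeve","line","bracket","plate","pliers","tin","coupon"):
        try:print(n,[(round(d["p"],2),np.round(d["point"]).tolist(),int(d["mask"].sum())) for d in masks_of(n,c)])
        except Exception as e:print(n,e)
E
```

```text
pics
0.1 [0.20485903 0.61641819 0.22174924] [ 0.57377963  0.41331839 -0.41410711 -0.57311443] 0.08715569381283081
top [[-0.007, 0.998, -0.061, 0.468], [-1.0, -0.009, -0.023, -0.03], [-0.023, 0.061, 0.998, 1.289], [0.0, 0.0, 0.0, 1.0]] [[612.5, 0.0, 328.4], [0.0, 612.5, 244.7], [0.0, 0.0, 1.0]] [-0.05918049  0.          0.          0.          0.        ]
sleeve [(0.92, [254.0, 138.0], 848), (0.85, [221.0, 317.0], 1015), (0.75, [331.0, 339.0], 972), (0.69, [316.0, 228.0], 10689), (0.64, [260.0, 239.0], 962)]
line [(0.96, [316.0, 230.0], 10607)]
bracket [(0.61, [352.0, 230.0], 571)]
plate [(0.75, [317.0, 227.0], 10497)]
pliers [(0.78, [532.0, 259.0], 1305)]
tin [(0.98, [150.0, 303.0], 1139)]
coupon [(0.7, [150.0, 232.0], 1726), (0.16, [534.0, 257.0], 1181)]
side [[0.764, 0.5, -0.407, 0.156], [-0.645, 0.576, -0.503, -0.53], [-0.017, 0.647, 0.762, 0.805], [0.0, 0.0, 0.0, 1.0]] [[476.8, 0.0, 313.5], [0.0, 476.8, 241.5], [0.0, 0.0, 1.0]] [-0.13168458  0.          0.          0.          0.        ]
sleeve [(0.96, [262.0, 204.0], 757), (0.88, [332.0, 164.0], 685), (0.82, [221.0, 296.0], 988), (0.67, [182.0, 221.0], 806)]
line [(0.71, [301.0, 237.0], 7258)]
bracket [(0.62, [322.0, 249.0], 715)]
plate [(0.68, [302.0, 235.0], 7160)]
pliers [(0.94, [429.0, 397.0], 1688)]
tin [(0.81, [167.0, 179.0], 1004)]
coupon [(0.73, [216.0, 158.0], 761)]
```

View pics/top1.png

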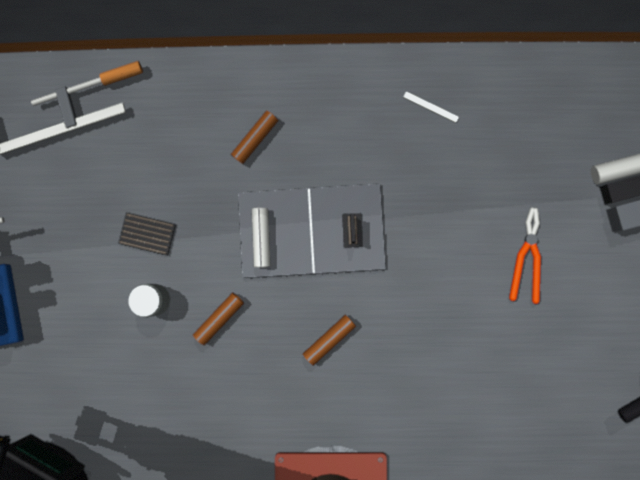

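View pics/side1.png

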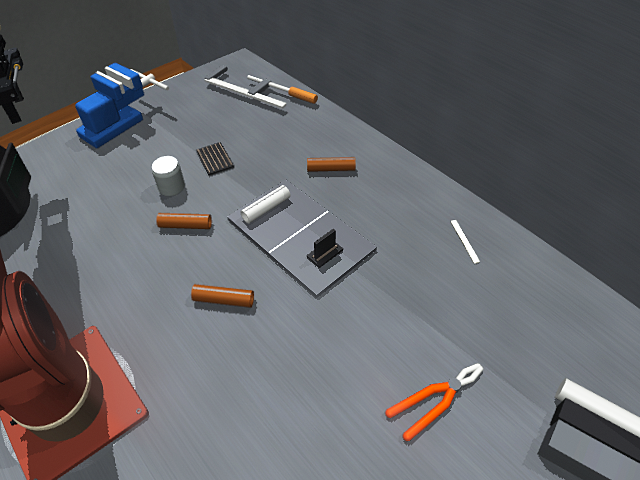

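Candidates for the sleeve in the top view are the grey pipe on the plate (261,238) and copper pipes at (254,138), (219,318) and (329,340). The grey one fits, being plain steel, lying on the plate and near-parallel to the line at (312,231). The bracket is at (352,230), across the line. Next I confirm it in a crop and measure.

```bash
cat > h.py <<'E'
from plant import *
import cv2,numpy as np
def ray(cam,px,z):
    i=camera_info(cam);K=np.array(i["camera_matrix"],float);T=np.array(i["T"])
    u=cv2.undistortPoints(np.array(px,float).reshape(-1,1,2),K,np.array(i["dist_coeffs"],float)).reshape(-1,2)
    d=np.c_[u[:,0],-u[:,1],-np.ones(len(u))]@T[:3,:3].T;o=T[:3,3]
    return o+d*((z-o[2])/d[:,2])[:,None]
def proj(cam,P):
    i=camera_info(cam);K=np.array(i["camera_matrix"],float);T=np.array(i["T"])
    c=(np.array(P,float).reshape(-1,3)-T[:3,3])@T[:3,:3]
    return cv2.projectPoints(c*[1,-1,-1],np.zeros(3),np.zeros(3),K,np.array(i["dist_coeffs"],float))[0].reshape(-1,2)
def fit(cam,mask,z):
    """centre (mid extent), dir (pointing +x), length, width in world at height z"""
    r,c=np.nonzero(mask);P=ray(cam,np.c_[c,r],z)[:,:2];m=P.mean(0)
    d=np.linalg.svd(P-m,full_matrices=False)[2][0];d=d*np.sign(d[0]);n=np.array([-d[1],d[0]])
    a=(P-m)@d;b=(P-m)@n
    la,ha=np.percentile(a,[1,99]);lb,hb=np.percentile(b,[2,98])
    return m+d*(la+ha)/2+n*(lb+hb)/2,np.degrees(np.arctan2(d[1],d[0])),ha-la,hb-lb
def best(name,cam,px):
    L=[d for d in masks_of(name,cam) if np.hypot(*(np.array(d["point"])-px))<25 and d["mask"].sum()<4000]
    return L[0]["mask"] if L else None
def yaw():
    from scipy.spatial.transform import Rotation as R
    s=state();return R.from_quat(s["tcp_rot"]).as_matrix()
E
python3 - <<'E'
from h import *
a=capture("top");g=a.astype(int).sum(2)/3
cv2.imwrite("pics/top_crop.png",cv2.resize(a[170:295,225:400],None,fx=4,fy=4,interpolation=2)[...,::-1])
m=best("sleeve","top",(260,239));print("sleeve net",fit("top",m,.035))
l=np.zeros(g.shape,bool);l[186:275,300:325]=g[186:275,300:325]>150
r,c=np.nonzero(l);P=ray("top",np.c_[c,r],.012);print("line",fit("top",l,.012),l.sum())
w=np.zeros(g.shape,bool);w[195:280,245:280]=g[195:280,245:280]>140
print("sleeve thr",fit("top",w,.035),w.sum())
print("bracket",fit("top",best("bracket","top",(352,230)),.03))
capture("side");s=best("sleeve","side",(262,204));print("side sleeve",fit("side",s,.035))
print("tool axes\n",yaw().round(3))
E
```

```text
sleeve net (array([0.56162528, 0.13832639]), np.float64(2.3104120503125425), np.float64(0.11766603366563294), np.float64(0.03219166938802215))
line (array([0.57696521, 0.03588013]), np.float64(3.0429074892562906), np.float64(0.17129380864182409), np.float64(0.00654383998416366)) 273
sleeve thr (array([0.56212966, 0.14123634]), np.float64(2.227962543323741), np.float64(0.1193597183672645), np.float64(0.0272441712676365)) 807
bracket (array([ 0.57599968, -0.04998023]), np.float64(0.8129767844072872), np.float64(0.06817418944681752), np.float64(0.037257741555429186))
side sleeve (array([0.55899944, 0.13713345]), np.float64(4.113646753076041), np.float64(0.13184323044440885), np.float64(0.042018150668804))
tool axes
 [[ 0.315 -0.    -0.949]
 [ 0.949 -0.     0.315]
 [-0.    -1.     0.   ]]
```

View pics/top_crop.png

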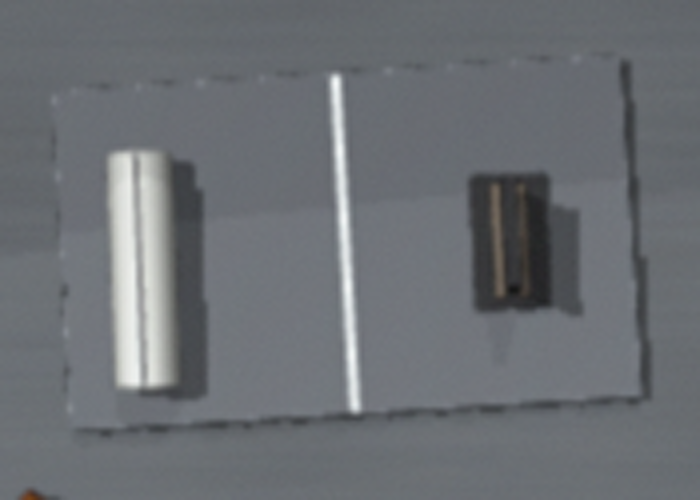

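The crop shows the plain steel sleeve on the plate at the left (crop 145,270), the white line (345,240) and the bracket (510,240) beyond it. My plan is to spread two fingertips along the line direction and roll the sleeve from behind with the tips below axis height. First I go above the start point.

```bash
python3 -m handwheel '60 -.46 0 -.74 0;60 -.46 0 -.74 0;60 -.46 0 -.74 0;60 -.46 0 -.74 0;60 -.46 0 -.74 0;60 -.46 0 -.74 0;60 -.46 0 -.74 0;60 -.46 0 -.74 0;60 -.46 0 -.74 0;60 -.46 0 -.74 0;60 -.46 0 -.74 0;60 -.46 0 -.74 0;60 -.46 0 -.74 0;60 -.46 0 -.74 0;60 -.46 0 -.74 0;60 -.46 0 -.74 0;60 0 0 0 0'
python3 -m handwheel '60 0 0 0 1;60 0 0 0 1;60 0 0 0 1;60 0 0 0 1;60 0 0 0 1;60 0 0 0 1;60 0 0 0 1;60 0 0 0 1;60 0 0 0 1;60 0 0 0 1;60 0 0 0 1;60 0 0 0 1;60 0 0 0 1;60 0 0 0 1;60 0 0 0 1;60 0 0 0 1;60 0 0 0 1;60 0 0 0 .15;60 0 0 0 0;60 0 0 0 0'
python3 -c "
from h import *
R=yaw();s=state();print(R.round(4),np.degrees(np.arctan2(R[1,0],R[0,0])),s['tool_pos'],s['qpos'])
d=np.array([.559,.187,.021])-s['tool_pos'];print('units to start',(R.T@d/.04).round(3))"
```

```text
clock: 2.75
tool_pos: [0.5643, 0.1826, 0.2228]
tcp_rot: [0.576, 0.412, -0.412, -0.574]
contact_force: [0.5, 0.2, -0.4]
width: 0.0599
clock: 4.75
tool_pos: [0.5614, 0.1883, 0.2226]
tcp_rot: [-0.707, -0.019, 0.019, 0.707]
contact_force: [0.2, -0.3, 0.1]
width: 0.0599
[[ 9.985e-01 -1.000e-04 -5.450e-02]
 [ 5.450e-02  1.000e-04  9.985e-01]
 [-0.000e+00 -1.000e+00  1.000e-04]] 3.1247094528696593 [0.5614391  0.18831143 0.22258313] [-0.8471581   0.22974514  0.5321983   1.63425217 -0.11996325  1.31030488
 -0.24095043]
units to start [-0.062  5.04  -0.03 ]
```

```bash
python3 -m handwheel '60 0 .8 .1 0;60 0 .8 0 0;60 0 .8 0 0;60 0 .8 0 0;60 0 .6 0 0;60 0 .5 0 0;60 0 .3 0 0;60 0 .2 0 0;60 0 .2 0 0;60 0 0 0 0;60 0 0 0 0'
python3 - <<'E'
from h import *
a=capture("top");b=capture("side")
cv2.imwrite("pics/s2.png",np.vstack([cv2.resize(b[150:300,190:400],None,fx=3,fy=3),cv2.resize(a[170:220,225:435],None,fx=3,fy=3)])[:600,:,::-1])
print(state()["tool_pos"])
E
```

```text
clock: 5.85
tool_pos: [0.5617, 0.1922, 0.0231]
tcp_rot: [-0.707, -0.019, 0.018, 0.707]
contact_force: [0.6, 0.5, 0.1]
width: 0.06
[0.56186782 0.19226781 0.02332987]
```

View pics/s2.png

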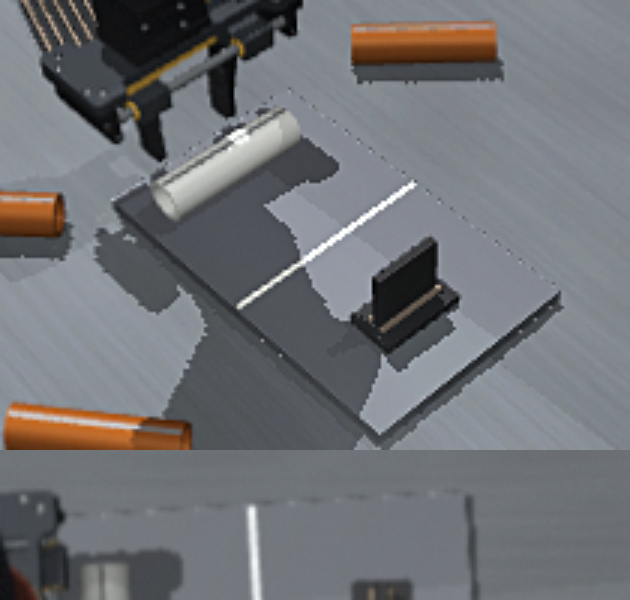

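The tips stand behind the sleeve, low and centred along its length. I push slowly, stopping first for a check.

```bash
python3 -m handwheel '60 0 0 -.15 0;60 0 0 -.15 0;60 0 0 -.12 0;60 0 0 -.08 0;60 0 0 -.05 0;60 0 0 -.05 0;60 0 0 -.05 0;60 0 0 -.05 0;60 0 0 -.05 0;60 0 0 -.06 0;60 0 0 -.07 0;60 0 0 -.08 0;60 0 0 -.08 0;60 0 0 -.08 0;60 0 0 -.08 0;60 0 0 -.06 0;60 0 0 -.04 0;60 0 0 -.02 0;60 0 0 0 0;60 0 0 0 0'
python3 - <<'E'
from h import *
a=capture("top");g=a.mean(2)
for z in [masks_of("sleeve","top")]:
    for d in z:
        if d["mask"].sum()<4000: print(round(d["p"],2),np.round(d["point"]),fit("top",d["mask"],.029))
b=capture("side")
for d in masks_of("sleeve","side"):
        if d["mask"].sum()<4000: print(round(d["p"],2),np.round(d["point"]),fit("side",d["mask"],.029))
cv2.imwrite("pics/s3.png",np.vstack([cv2.resize(b[150:300,190:400],None,fx=2.8,fy=2.8),cv2.resize(a[185:240,225:435],None,fx=2.8,fy=2.8)])[:600,:,::-1])
E
```

```text
clock: 7.95
tool_pos: [0.5641, 0.1394, 0.0225]
tcp_rot: [0.707, 0.019, -0.019, -0.707]
contact_force: [0.1, -0.0, -0.1]
width: 0.0598
0.75 [332. 339.] (array([ 0.35058626, -0.00057781]), np.float64(-47.94706962924738), np.float64(0.12084063093832569), np.float64(0.034044687212460845))
0.71 [279. 238.] (array([0.56327414, 0.10199767]), np.float64(3.357297041269886), np.float64(0.1193025624799817), np.float64(0.021688377749159472))
0.71 [258. 136.] (array([0.77324589, 0.15275948]), np.float64(-39.30172325301289), np.float64(0.11862757062602253), np.float64(0.03326420893452578))
0.94 [224. 296.] (array([ 0.34495934, -0.00641641]), np.float64(-48.71252210707977), np.float64(0.12359396647397367), np.float64(0.03752890840014933))
0.92 [274. 214.] (array([0.56342635, 0.11130679]), np.float64(4.845154742317753), np.float64(0.1332642697497418), np.float64(0.04067184199081077))
0.9 [334. 166.] (array([0.76718608, 0.1471972 ]), np.float64(-39.256319486896885), np.float64(0.11875548067706396), np.float64(0.04977820135472023))
```

View pics/s3.png

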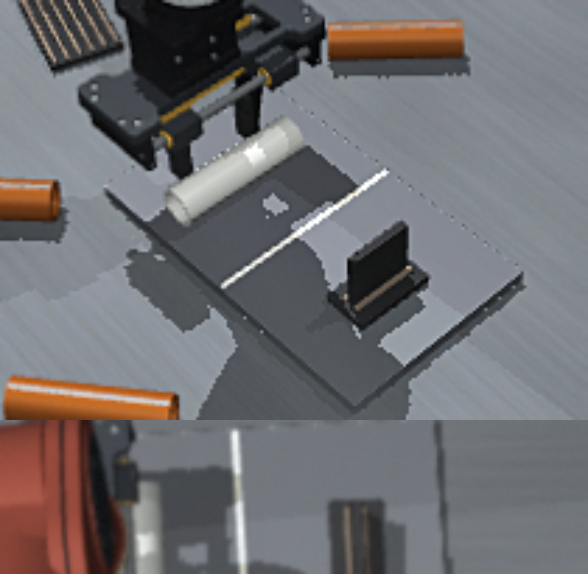

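The sleeve rolls squarely, now about 75 mm from the line. I continue, stopping about 10 mm short, then back off to measure.

```bash
python3 -m handwheel '60 0 0 -.06 0;60 0 0 -.08 0;60 0 0 -.1 0;60 0 0 -.1 0;60 0 0 -.1 0;60 0 0 -.1 0;60 0 0 -.1 0;60 0 0 -.1 0;60 0 0 -.1 0;60 0 0 -.1 0;60 0 0 -.1 0;60 0 0 -.1 0;60 0 0 -.1 0;60 0 0 -.08 0;60 0 0 -.06 0;60 0 0 -.05 0;60 0 0 -.04 0;60 0 0 -.03 0;60 0 0 -.02 0;60 0 0 0 0'
python3 -m handwheel '60 0 0 .2 0;60 0 0 .4 0;60 0 0 .6 0;60 0 0 .6 0;60 0 0 .4 0;60 0 0 .2 0;60 0 0 0 0'
cat > m.py <<'E'
from h import *
a=capture("top");g=a.mean(2);print(state()["tool_pos"].round(4))
l=np.zeros(g.shape,bool);l[186:275,300:325]=g[186:275,300:325]>150
L=np.array([.57697,.03588]);th=np.radians(3.043);u=np.array([np.cos(th),np.sin(th)]);n=np.array([-u[1],u[0]])
for d in masks_of("sleeve","top"):
    if 200<d["mask"].sum()<4000 and 190<d["point"][1]<280 and 240<d["point"][0]<380:
        f=fit("top",d["mask"],.029);print("net p",round(d["p"],2),f,"across mm",(f[0]-L)@n*1e3,"along",(f[0]-L)@u*1e3)
cv2.imwrite("pics/c_%.2f.png"%state()["clock"],cv2.resize(a[170:295,225:400],None,fx=4,fy=4,interpolation=2)[...,::-1])
E
python3 m.py;ls pics
```

```text
clock: 10.15
tool_pos: [0.5673, 0.0785, 0.0226]
tcp_rot: [0.707, 0.019, -0.019, -0.707]
contact_force: [0.7, 0.6, 0.1]
width: 0.0599
clock: 10.85
tool_pos: [0.562, 0.176, 0.0225]
tcp_rot: [-0.707, -0.019, 0.019, 0.707]
contact_force: [0.8, 0.4, -0.8]
width: 0.0601
[0.5622 0.1745 0.0225]
net p 0.69 (array([0.56641729, 0.04845577]), np.float64(2.3926066089474824), np.float64(0.11935732314274969), np.float64(0.03248367044569593)) across mm 13.118236967784691 along -9.870242382910433
c_10.95.png
s2.png
s3.png
side1.png
top1.png
top_crop.png
```

View pics/c_10.95.png

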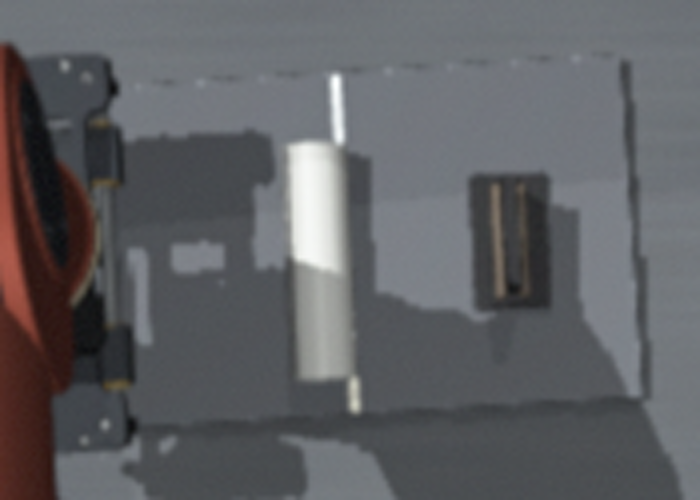

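The sleeve is 13 mm short of the line and the bracket is untouched. The angle estimate is rough, so I measure it with sub-pixel edge fits.

```bash
cat > e.py <<'E'
from h import *
L=np.array([.57697,.03588]);th=np.radians(3.043);u=np.array([np.cos(th),np.sin(th)]);n=np.array([-u[1],u[0]])
def warp(a,z,A,C):
    g,h=np.meshgrid(A,C,indexing="ij")
    P=np.c_[(L+g.reshape(-1,1)*u+h.reshape(-1,1)*n),np.full(g.size,z)]
    q=proj("top",P).astype(np.float32).reshape(g.shape+(2,))
    return cv2.remap(a.mean(2).astype(np.float32),q,None,cv2.INTER_CUBIC)
def robust(x,y):
    k=np.ones(len(x),bool)
    for _ in range(6):
        p=np.polyfit(x[k],y[k],1);r=y-np.polyval(p,x);k=abs(r)<max(2.0*np.std(r[k]),2e-4)
    return p,np.std(r[k]),k.sum()
def edge(W,A,C,lo,hi,sgn):
    j=(C>=lo)&(C<=hi);G=cv2.GaussianBlur(W,(0,0),3)
    G=sgn*np.gradient(G,axis=1)[:,j];G[G<0]=0
    pk=G.argmax(1);c=C[j];w=np.array([[G[i,k]*(abs(k-pk[i])<=8) for k in range(len(c))] for i in range(len(pk))])
    return robust(A,(w*c).sum(1)/w.sum(1))
def run(a,c0):
    "c0: rough sleeve across (m). +across is image left"
    C=np.arange(-.02,.02,.00025);
    for s in((-.084,-.075),(.066,.084)): pass
    A=np.r_[np.arange(-.083,-.074,.001),np.arange(.058,.083,.001)]
    W=warp(a,.012,A,C);B=np.clip(W-np.median(W,1,keepdims=True)-15,0,None)*(abs(C)<.006)
    p,s,k=robust(A,(B*C).sum(1)/B.sum(1));print("line ang %.2f off %.2f mm s %.2f n %d"%(np.degrees(np.arctan(p[0])),p[1]*1e3,s*1e3,k))
    A=np.arange(-.06,.045,.001);C=np.arange(c0-.035,c0+.035,.00025);W=warp(a,.029,A,C)
    lo=edge(W,A,C,c0-.024,c0-.010,1);hi=edge(W,A,C,c0+.010,c0+.024,-1)
    for nm,e in(("right",lo),("left",hi)):print(nm,"ang %.2f at-mid %.2f mm s %.2f n %d"%(np.degrees(np.arctan(e[0][0])),np.polyval(e[0],-.01)*1e3,e[1]*1e3,e[2]))
    print("axis ang %.2f across %.2f"%(np.degrees(np.arctan((lo[0][0]+hi[0][0])/2)),(np.polyval(lo[0],-.01)+np.polyval(hi[0],-.01))*500))
if __name__=="__main__":
    import sys
    if sys.argv[1]=="f":a=cv2.imread(sys.argv[2])
    else:a=capture("top")
    run(a,float(sys.argv[-1]))
E
python3 e.py f pics/top1.png .103; python3 e.py c .0131
```

```text
line ang 0.01 off 0.00 mm s 0.07 n 35
right ang -1.03 at-mid 90.41 mm s 0.71 n 105
left ang -0.57 at-mid 120.23 mm s 0.21 n 98
axis ang -0.80 across 105.32
line ang 0.09 off -0.10 mm s 0.06 n 35
right ang 0.35 at-mid -1.95 mm s 0.37 n 76
left ang -0.69 at-mid 26.27 mm s 0.15 n 96
axis ang -0.17 across 12.16
```

The line fit is stable. The pipe's left edge (the reliable one) and the network agree that the pipe is about −0.65° off the line. I turn the tool by that much and push a further 12 mm or so.

```bash
python3 -m handwheel '60 0 0 -.3 -.16;60 0 0 -.5 0;60 0 0 -.5 0;60 0 0 -.4 0;60 0 0 -.2 0;60 0 0 -.1 0;60 0 0 -.1 0;60 0 0 -.1 0;60 0 0 -.08 0;60 0 0 -.06 0;60 0 0 -.05 0;60 0 0 -.05 0;60 0 0 -.05 0;60 0 0 -.05 0;60 0 0 -.04 0;60 0 0 -.04 0;60 0 0 -.03 0;60 0 0 -.03 0;60 0 0 -.02 0;60 0 0 0 0'
python3 -m handwheel '60 0 0 0 0;60 0 0 .1 0;60 0 0 .4 0;60 0 0 .6 0;60 0 0 .6 0;60 0 0 .4 0;60 0 0 .3 0;60 0 0 0 0'
python3 m.py;python3 e.py c .001;ls pics
```

```text
clock: 13.0
tool_pos: [0.569, 0.0666, 0.0225]
tcp_rot: [0.707, 0.022, -0.023, -0.707]
contact_force: [0.3, 1.0, 0.1]
width: 0.0603
clock: 13.8
tool_pos: [0.5625, 0.1648, 0.0225]
tcp_rot: [-0.707, -0.024, 0.024, 0.707]
contact_force: [-0.6, -0.6, -0.4]
width: 0.0599
[0.5628 0.163  0.0225]
net p 0.87 (array([0.56760301, 0.03575959]), np.float64(1.6587184699692212), np.float64(0.11950602281316955), np.float64(0.033123397991015366)) across mm 0.3770098504947424 along -9.36017465796246
line ang 0.01 off -0.00 mm s 0.07 n 35
right ang 0.12 at-mid -14.56 mm s 0.50 n 86
left ang 0.18 at-mid 15.88 mm s 0.42 n 100
axis ang 0.15 across 0.66
c_10.95.png
c_13.90.png
s2.png
s3.png
side1.png
top1.png
top_crop.png
```

View pics/c_13.90.png

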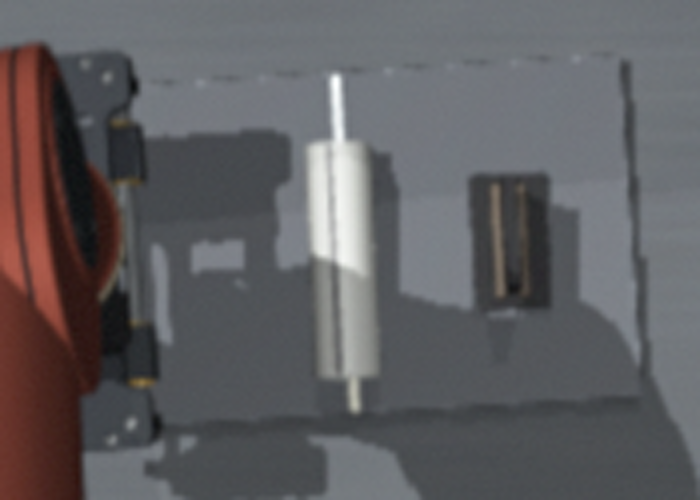

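```bash
sleep 0; python3 m.py; python3 e.py c .0006; python3 - <<'E'
from h import *
b=capture("side");
for d in masks_of("sleeve","side"):
    q=d["point"]
    if d["mask"].sum()<4000 and 250<q[0]<340 and q[1]>180:
        m=d["mask"];print(d["p"],q)
        # compare with projected model silhouettes at line for lateral offsets
        L=np.array([.57697,.03588]);th=np.radians(3.043);u=np.array([np.cos(th),np.sin(th)]);n=np.array([-u[1],u[0]])
        best=[]
        for off in np.arange(-5,6,1):
          for ang in(-2,-1,0,1,2):
            for al in np.arange(-15,-4,2):
              t=th+np.radians(ang);uu=np.array([np.cos(t),np.sin(t)]);nn=np.array([-uu[1],uu[0]]);c=L+n*off/1e3+u*al/1e3
              ph=np.linspace(0,2*np.pi,40)
              P=[np.r_[c+uu*s+nn*.017*np.cos(p),.029+.017*np.sin(p)] for s in(-.06,.06) for p in ph]
              M=np.zeros(m.shape,np.uint8);cv2.fillConvexPoly(M,cv2.convexHull(proj("side",P).astype(np.float32)).round().astype(int),1)
              best.append(((M&m).sum()/(M|m).sum(),off,ang,al))
        print(sorted(best)[-6:])
E
```

```text
[0.5631 0.1611 0.0226]
net p 0.82 (array([0.5672532 , 0.03596386]), np.float64(2.645674122135762), np.float64(0.11929990372280155), np.float64(0.03234047582036683)) across mm 0.5995658777623367 along -9.69864338875739
line ang 0.01 off -0.00 mm s 0.07 n 35
right ang 0.41 at-mid -14.36 mm s 0.32 n 73
left ang 0.20 at-mid 15.92 mm s 0.40 n 100
axis ang 0.31 across 0.78
0.57 [290.2, 230.5]
[(np.float64(0.8993362831858407), np.int64(3), -1, np.int64(-11)), (np.float64(0.9003322259136213), np.int64(2), 0, np.int64(-11)), (np.float64(0.9012208657047724), np.int64(1), 0, np.int64(-11)), (np.float64(0.9039106145251397), np.int64(4), -1, np.int64(-11)), (np.float64(0.90625), np.int64(3), 0, np.int64(-11)), (np.float64(0.9122609673790776), np.int64(2), 1, np.int64(-11))]
```

The sleeve lies over the line, with the line showing past both ends (crop 337,105 and 355,395). It is centred to under 1 mm and parallel within about 0.3°. I raise and clear the arm, then check without its shadow, including the line's own bias in the side view.

```bash
python3 -m handwheel '60 0 0 .3 0;60 0 -.4 .6 0;60 0 -.8 .6 0;60 0 -.8 .8 0;60 0 -.8 .8 0;60 0 -.8 .8 0;60 0 -.8 .8 0;60 0 -.4 .8 0;60 0 0 .8 0;60 0 0 .8 0;60 0 0 .5 0;60 0 0 0 0;60 0 0 0 0'
python3 m.py; python3 e.py c .0006; python3 - <<'E'
from h import *
L=np.array([.57697,.03588]);th=np.radians(3.043);u=np.array([np.cos(th),np.sin(th)]);n=np.array([-u[1],u[0]])
b=capture("side");g=b.mean(2).astype(np.float32);C=np.arange(-.012,.012,.00025)
for A in(np.arange(-.083,-.076,.001),np.arange(.064,.083,.001)):
    P=[np.r_[L+a*u+c*n,.012] for a in A for c in C]
    W=cv2.remap(g,proj("side",P).astype(np.float32).reshape(len(A),len(C),2),None,cv2.INTER_CUBIC).mean(0)
    B=np.clip(W-np.median(W)-20,0,None);print("side line off mm at %.3f"%A.mean(),(B*C).sum()/B.sum()*1e3,W.max())
q=[(d["p"],np.round(d["point"])) for d in masks_of("bracket","side")];print(q)
cv2.imwrite("pics/fin_side.png",cv2.resize(b[150:300,190:400],None,fx=3.5,fy=3.5)[...,::-1])
E
ls pics
```

```text
clock: 15.5
tool_pos: [0.543, 0.4663, 0.2141]
tcp_rot: [0.707, 0.023, -0.023, -0.706]
contact_force: [0.3, -0.2, 0.1]
width: 0.0599
[0.5437 0.4652 0.2144]
net p 0.85 (array([0.56668598, 0.03590382]), np.float64(2.1082365504233396), np.float64(0.11821048096531189), np.float64(0.03189594436833207)) across mm 0.569713069747979 along -10.268258274013984
line ang 0.00 off 0.01 mm s 0.07 n 35
right ang -1.33 at-mid -13.52 mm s 0.69 n 97
left ang -0.62 at-mid 16.42 mm s 0.23 n 105
axis ang -0.98 across 1.45
side line off mm at -0.080 2.11004463025238 259.79706
side line off mm at 0.074 2.242551049844776 271.2193
[(0.65, array([322., 250.]))]
c_10.95.png
c_13.90.png
c_14.05.png
c_15.60.png
fin_side.png
s2.png
s3.png
side1.png
top1.png
top_crop.png
```

View pics/c_15.60.png

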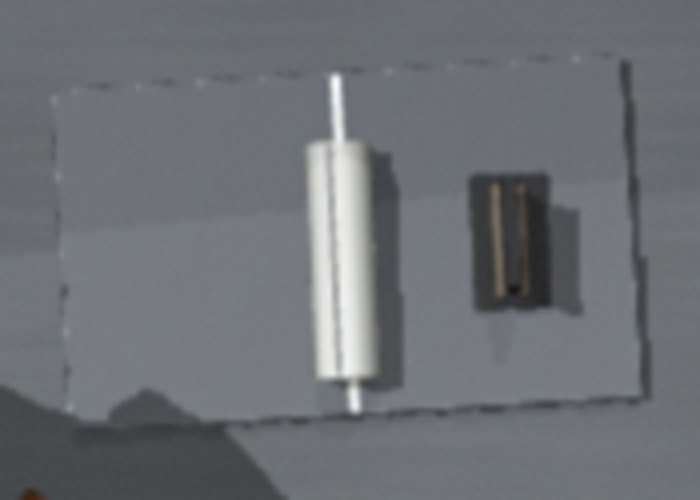

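View pics/fin_side.png

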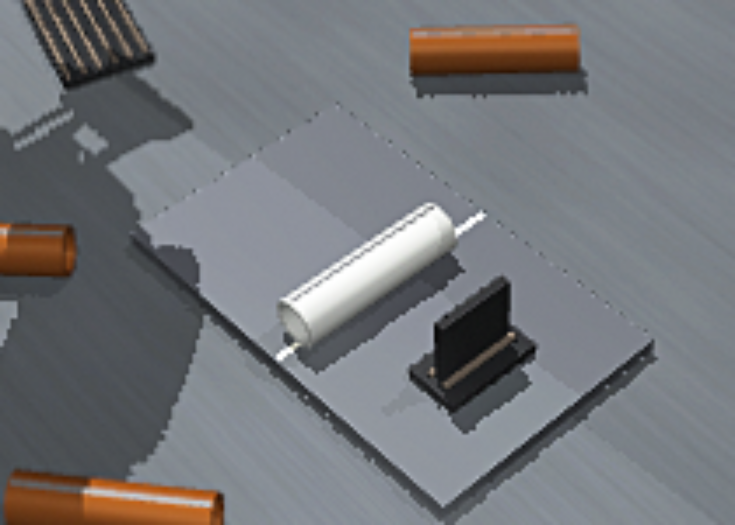

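The side view agrees laterally: line bias +2.2 mm, sleeve about +2 mm. The top crop in full light shows the pipe turned about −1° from the line, so I refine with threshold-crossing fits.

```bash
cat > t.py <<'E'
from e import *
def thr(a,c0=.0006):
    A=np.arange(-.060,.042,.001);C=np.arange(c0-.03,c0+.03,.00025);W=warp(a,.029,A,C);mid=len(C)//2;o=[]
    W=cv2.GaussianBlur(W,(0,0),1)
    print("profile",W.mean(0)[::12].round().astype(int).tolist())
    for T in(135,145,155):
        l=np.array([C[mid+40+np.argmax(w[mid+40:]<T)] for w in W]);r=np.array([C[mid-40-np.argmax(w[:mid-39][::-1]<T)] for w in W])
        pl,sl,_=robust(A,l);pr,sr,_=robust(A,r)
        print(T,"left %.2f deg %.2f mm s%.2f | right %.2f deg %.2f mm s%.2f"%(np.degrees(pl[0]),np.polyval(pl,-.01)*1e3,sl*1e3,np.degrees(pr[0]),np.polyval(pr,-.01)*1e3,sr*1e3))
    S=(abs(C-c0-.002)<.009);k=np.array([C[S][np.argmin(w[S])] for w in W]);p,s,m=robust(A,k);print("stripe %.2f deg at %.2f s%.2f n%d"%(np.degrees(p[0]),np.polyval(p,-.01)*1e3,s*1e3,m))
a=np.mean([capture("top") for _ in range(4)],0).astype(np.float32)
thr(a);print("initial");thr(cv2.imread("pics/top1.png"),.104)
E
python3 t.py
```

```text
profile [106, 81, 77, 76, 79, 110, 150, 182, 207, 226, 234, 199, 187, 225, 217, 181, 129, 120, 121, 121]
135 left -1.02 deg 18.13 mm s0.25 | right -0.94 deg -12.68 mm s0.09
145 left -0.94 deg 17.50 mm s0.10 | right -1.01 deg -11.95 mm s0.09
155 left -0.94 deg 17.00 mm s0.10 | right -0.91 deg -11.14 mm s0.08
stripe -0.67 deg at 5.40 s0.13 n102
initial
profile [82, 72, 73, 72, 74, 99, 135, 167, 194, 213, 190, 169, 229, 228, 214, 182, 128, 116, 117, 117, 117]
135 left -1.02 deg 121.49 mm s0.08 | right -1.11 deg 91.81 mm s0.09
145 left -1.03 deg 120.98 mm s0.09 | right -1.04 deg 92.68 mm s0.09
155 left -1.04 deg 120.47 mm s0.09 | right -0.74 deg 93.56 mm s0.11
stripe -0.78 deg at 106.08 s0.12 n97
```

Four fits agree: the sleeve is centred to about 1 mm and about 1° off the line. That is its starting angle, because rolling from behind doesn't yaw it. The end points lie within about 1–2 mm of the 4 mm line's centre. Correcting the last degree would mean gripping or dragging the pipe, so I leave it. The arm is clear, and I hand in.

```bash
python3 -c "
from h import *
s=state();print(s['clock'],s['tool_pos'],abs(s['qd']).max());print(job_done())"
```

```text
15.95 [0.54364227 0.46554799 0.21474811] 0.0025196888898195565
the job is handed in; nothing more can be done
None
```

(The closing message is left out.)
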